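# Fetch the spare polishing wheel from behind the cans on the shoe repairer's rack

### The job

First clear the round tin, the spray can and the square can from the wooden rack, so that all three stand together on the black rubber mat; then fetch the felt polishing wheel from behind them and lay it flat over the post of the steel stand, down on its foot. Finally put each of the three cans back upright where it stood on the rack at the start. Do not tip a can over, and leave the flat polish tin and the stack of rubber heels on the rack where they are.

Things in the scene. Friction and masses are not known exactly. Their poses are not given: they have to be found in the camera images.
- rack: fixed plywood rack lying on the bench, 200 mm deep (its x) by 300 mm wide (its y). Floor board 12 mm thick (things stand on it at 12 mm above the bench); a back wall 10 mm thick and 50 mm high (above the bench) along its +x edge, low side lips 8 mm thick and 26 mm high along both y edges, open at the front (-x, towards the robot). Origin: centre of its underside, at bench height; z up
- mat: fixed black ribbed rubber mat, 280 mm (its x) by 150 mm (its y), 4 mm thick, on the bench at one side of the rack (left or right). Origin: centre of its underside, at bench height
- stand: fixed steel wheel stand on the bench at the other side of the rack: a round dark foot 104 mm across and 12 mm high with an upright post 10 mm in diameter at its centre, the post's rounded tip 48 mm above the bench. Origin: centre of the foot's underside
- round_tin: loose upright round metal tin with a paper band, 64 mm in diameter, 95 mm high (the widest can; the top 5 mm is a lid 57 mm across), about 0.2 to 0.4 kg. Stands on the rack at the start. Origin: centre of its underside; z up along its axis
- spray_can: loose upright spray can: a round body 48 mm in diameter and 85 mm high, then a shoulder and a narrow white cap 28 mm across, 115 mm high in all, about 0.17 to 0.32 kg. Stands on the rack at the start. Origin: centre of its underside; z up along its axis
- square_can: loose upright rectangular can, 56 mm (its x) by 44 mm (its y) and 95 mm high, with a small black screw cap to 107 mm, about 0.2 to 0.38 kg. Stands on the rack at the start. Origin: centre of its underside; z up
- wheel: loose grey felt polishing wheel lying flat on the rack near its back wall, shut in by the three cans at its front and both sides: a thick ring 58 mm in outer diameter, with a 28 mm bore right through, 30 mm thick, about 60 g. Origin: centre of its underside; z along its axis
- polish_tin: loose low flat tin, 54 mm in diameter, 21 mm high, on a front corner of the rack; to be left alone. Origin: centre of its underside
- heels: loose stack of black rubber heels stuck together, about 50 mm by 44 mm, 24 mm high, on a front corner of the rack; to be left alone. Origin: centre of its underside

How it is judged:
By the outcome, as a careful person would: the job done as asked, in the order asked, and still so for the second after the job is handed in, with the robot touching nothing.
It also fails if it takes over 144 s, if anything falls off the work surface, if the arm or the gripper's body presses on something with over 40 N, if the wrist force passes 120 N, or if a joint passes its speed limit or range.

### The arm

A 7-joint arm with a two-finger parallel gripper is mounted at the origin on the work surface. World frame = base frame: x ahead of the robot, y to its left, z up, the work surface at z = 0. Lengths are in m, angles in rad, forces in N, time in s.
With the tool pointing down it reaches from about 0.425 to 1.025 m from the base axis. Payload 3.6 kg.
Tool frame: the origin (TCP) lies midway between the tips of the shut fingers; the grasp point (between the pads) lies 19 mm behind it (bot.grip_point_offset is the x of the grasp point in the tool frame, in m); x points along the fingers, y is the direction in which the jaws open and shut, and the axes are right-handed (so a half turn about x gives the same grasp; the last joint's range is limited). The gripper opens to 85 mm and grips with 20 to 120 N. Pads are 22 mm wide; open, the fingers measure 114 mm over their backs; the gripper's body (76 mm by 85 mm) begins 54 mm behind the grasp point. The pads swing forward as they close: fully open they stand 13 mm farther back than shut.
Start: joints at [1.026, 0.591, 0.048, 1.609, -0.033, 0.943, -0.034], TCP at [0.317, -0.652, 0.231] pointing down, gripper open.
Joint ranges: [-2.69, 2.69], [-0.47, 2.24], [-1.27, 1.36], [0.19, 2.51], [-1.53, 4.68], [0.08, 2.07], [-3.09, 3.09]. Speed limits (rad/s): [2.57, 2.57, 3.14, 3.14, 3.14, 3.14, 3.14].

### API

Orientations are given as a 3x3 rotation matrix whose columns are the frame's x, y, z axes.
In Python, from workcell import bot gives the robot as it stands.
- The arm moves only by the tool step_arm, never from a script. Its argument "plan" is a list that holds one entry, the list of rows, each a list of 7 numbers: the turn, a rotation vector about the tool's x, y, z in rad, then the shift along the tool's x, y, z in m, then the opening, from -1 (shut) to 1 (fully open), so that 0 is half open. In form: [[[ax, ay, az, dx, dy, dz, claw], ...]]. A call has 1 to 8 rows; each row shifts and turns the commanded pose from where the row before left it, along the tool's axes as they then stand; what a row does not reach is not made up. A row lasts 1/8 s, in which the tool goes at most 62.5 mm and 10.7 degrees, less where a joint would pass 70% of its speed; a pose out of reach is approached as far as the arm can. A call is refused whole if a number of a shift passes 0.0625 or a number of a turn 0.188, either way. A call with a gripper value outside its range is refused whole. The fingers move at their own pace and stop on an object; "squeeze" is the grip in N (left out, the last holds). Time passes only in rows, so rows that do not move let the fingers close. It gives the time, the measured TCP pose, the force and the opening at its end, in the units of the state.
- bot.get_obs(): the state, without advancing time (a new reading comes with each control period).
- bot.get_image(name): name is "scene" or "top"; returns the picture (480x640x3 uint8, red, green, blue); there is no depth.
- bot.camera_info(name): a dict with "fx", "fy", "cx", "cy" (pixels), "k1" (the pictures are not rectified: a ray, as slopes to the right and down, at radius r is drawn at 1 + k1 r^2 times it, then the intrinsics apply), "extrinsics" (4x4, takes a point from camera to world coordinates). Camera axes: x right, y down, z forward; pixel columns grow to the right and rows downward; lengths in m; the calibration is good to about 2 mm. A picture is of the moment at which its call begins. camera_info takes no time and is no camera call.
- bot.job_done(): hands the job in, once; it reports no verdict.
The state is a dict: "t": time; "qpos": joint angles; "joint_vel": joint speeds; "tau": joint torques, N m; "eef_pos": TCP position; "orientation": TCP orientation; "ft_force": force on the tool from outside, world axes, zero at the start; "torque": the same for the moment, N m; "finger_gap": finger opening in m.
Only numpy, scipy, OpenCV 4.12 (cv2) and the standard library are available. Lean on these libraries where they do the work, as an engineer would, in place of code of your own. Each camera call takes 0.05 s, during which the arm holds its last target.

## Working session

There is one attempt and no reset: what is moved stays moved. The work goes in short steps, Python scripts to look and compute and a tool call to move; the robot and the scene stay as the last step left them, time stands still between calls to the robot, and variables do not carry over. Pictures are saved under pics/ and viewed, and the job is handed in when it is done.

Besides the shell and the picture viewer there is one more tool, called after ">>>" as name([rows], argument=value, ...), one row to a line, values as JSON. step_arm: Moves the arm, as the interface text tells. Its arguments: {"type":"object","properties":{"plan":{"type":"array","items":{"type":"array","items":{"type":"array","items":{"type":"number"}}}},"squeeze":{"type":"number"}},"required":["plan"]}

```bash
ls; mkdir -p pics; python3 - <<'E'
from workcell import bot
import cv2
o=bot.get_obs()
for k,v in o.items(): print(k,v)
print(bot.grip_point_offset)
for n in("scene","top"):
    cv2.imwrite(f"pics/{n}0.png",bot.get_image(n)[:,:,::-1]); print(n,bot.camera_info(n))
E
```

```text
pics
t 0.0
qpos [ 1.02549735  0.59213013  0.04833229  1.6098601  -0.03332226  0.94269402
 -0.0336777 ]
joint_vel [-5.53274202e-04 -2.26815495e-03 -5.96213203e-04  1.67925134e-04
 -2.40502522e-03 -1.65430619e-05 -6.31554643e-04]
tau [ 5.24070856e-04 -5.48681331e+01  1.54626656e+00 -1.98120993e+01
  9.24897176e-03  8.84777721e-03  7.57857403e-07]
eef_pos [ 0.31614598 -0.65149908  0.2301197 ]
orientation [[-1.11286879e-03  4.36639022e-01 -8.99636107e-01]
 [ 1.99651720e-03 -8.99633901e-01 -4.36640421e-01]
 [-9.99997388e-01 -2.28206246e-03  1.29417177e-04]]
ft_force [0.26696655 0.38182662 1.07705527]
torque [-0.02057804 -0.01126477 -0.02025419]
finger_gap 0.08507295269042245
-0.0187
scene {'fx': 565.103923584568, 'fy': 565.103923584568, 'cx': 312.2010172084796, 'cy': 235.39085015786915, 'k1': -0.12032986873047988, 'extrinsics': array([[-0.70700763,  0.53280422, -0.46503749,  1.10867771],
       [ 0.70699908,  0.51659677, -0.48299076,  0.56149912],
       [-0.01710265, -0.67025923, -0.74192996,  0.93707   ],
       [ 0.        ,  0.        ,  0.        ,  1.        ]])}
top {'fx': 483.15054762806705, 'fy': 483.15054762806705, 'cx': 316.4399011308354, 'cy': 238.92686414018544, 'k1': -0.09953052476857499, 'extrinsics': array([[ 0.02248712, -0.99840392,  0.0518068 ,  0.49037331],
       [-0.99941029, -0.02110427,  0.02708668, -0.0055084 ],
       [-0.02595011, -0.05238535, -0.99828972,  0.89896186],
       [ 0.        ,  0.        ,  0.        ,  1.        ]])}
```

View pics/scene0.png

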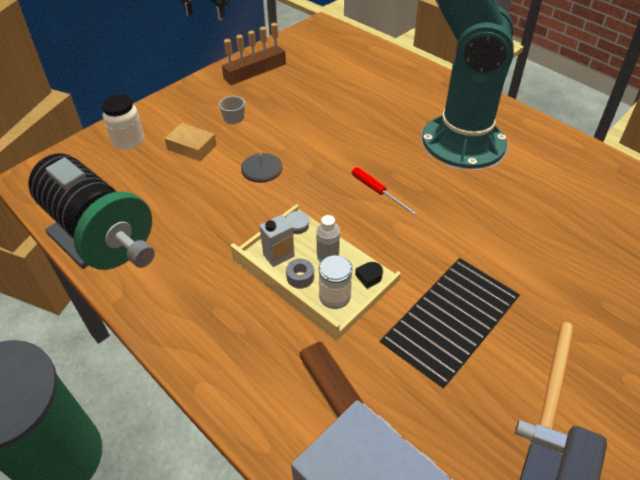

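View pics/top0.png

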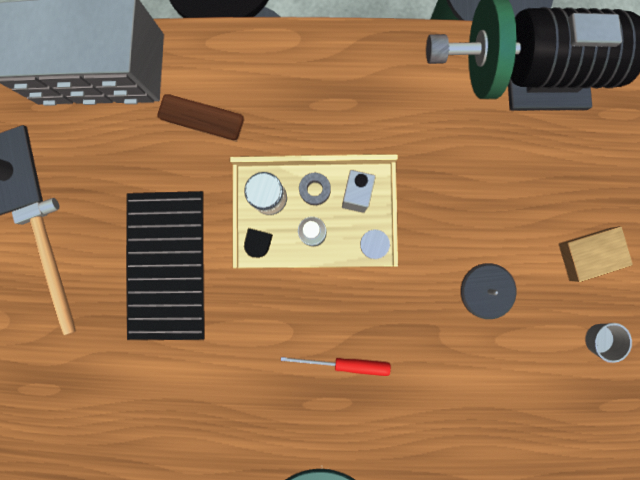

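The top view shows the rack in the middle, at px (232-397, 155-268). The mat is on its left (+y) and the stand on its right, at (488, 291). Next I'll zoom in to measure.

```bash
cat > h.py <<'E'
import numpy as np, cv2
from workcell import bot
def K(n):
    c=bot.camera_info(n); k=np.array([[c['fx'],0,c['cx']],[0,c['fy'],c['cy']],[0,0,1]]); return k,np.array([c['k1'],0,0,0,0.]),c['extrinsics']
def ray(n,uv):
    k,d,E=K(n); p=cv2.undistortPointsIter(np.array(uv,float).reshape(-1,1,2),k,d,None,None,(3,50,1e-10))[:,0]
    return E[:3,3],np.c_[p,np.ones(len(p))]@E[:3,:3].T
def plane(n,uv,z):
    o,r=ray(n,uv); return o+r*((z-o[2])/r[:,2])[:,None]
def proj(n,P):
    k,d,E=K(n); T=np.linalg.inv(E); return cv2.projectPoints(np.array(P,float).reshape(-1,1,3),cv2.Rodrigues(T[:3,:3])[0],T[:3,3],k,d)[0][:,0]
def img(n,f=None):
    im=bot.get_image(n)[:,:,::-1].copy()
    if f: cv2.imwrite(f,im)
    return im
def crop(im,x0,y0,w,h,s,f):
    cv2.imwrite(f,cv2.resize(im[y0:y0+h,x0:x0+w],None,fx=s,fy=s,interpolation=cv2.INTER_CUBIC))
E
python3 - <<'E'
from h import *
t=cv2.imread('pics/top0.png'); s=cv2.imread('pics/scene0.png')
crop(t,225,150,180,125,4.4,'pics/tc.png'); crop(s,225,190,180,145,4.1,'pics/sc.png')
E
```

```text
(no output)
```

View pics/tc.png

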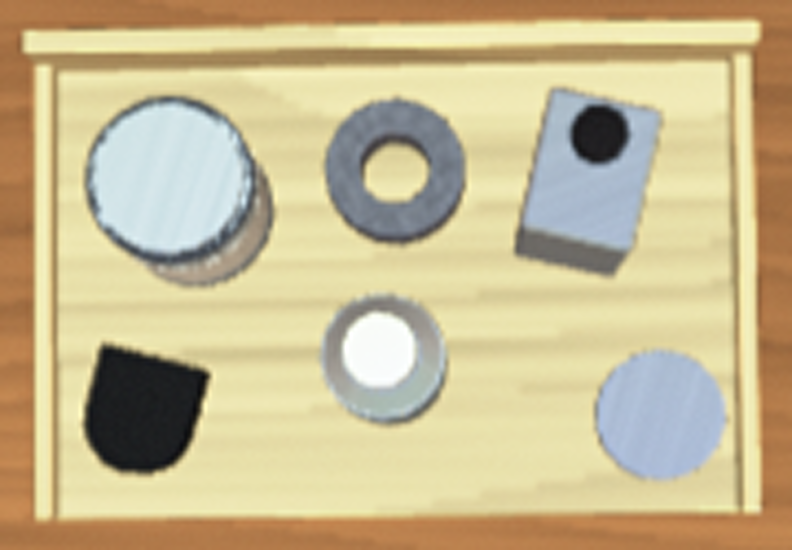

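View pics/sc.png

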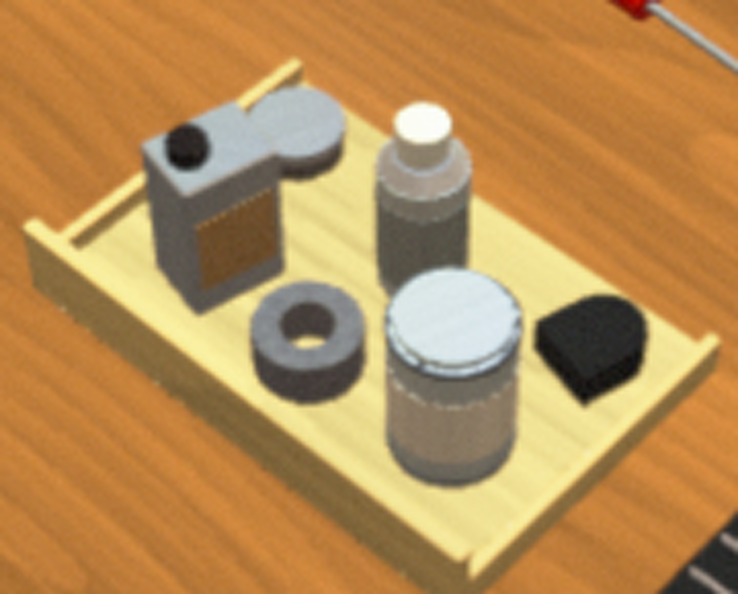

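```bash
cat > m.py <<'E'
from h import *
def c(x,y): return ((x+.5)/4.4-.5+225,(y+.5)/4.4-.5+150)
def cs(x,y): return ((x+.5)/4.1-.5+225,(y+.5)/4.1-.5+190)
E
python3 - <<'E'
from m import *
np.set_printoptions(precision=4,suppress=True)
f=lambda n,p,z:print(n,plane('top',p,z))
g=lambda n,p,z:print(n,'scene',plane('scene',p,z))
f('tin',[c(169,180)],.105); g('tin',[cs(453,320)],.105)
g('tin base',[cs(451,480)],.012)
f('spraycap',[c(379,349)],.127); g('spraycap',[cs(423,124)],.127)
f('wheel',[c(396,170)],.042); g('wheel',[cs(308,327)],.042)
sq=plane('top',[c(554,88),c(662,110),c(632,250),c(519,228)],.107); print('sq',sq,sq.mean(0),np.linalg.norm(sq-np.roll(sq,-1,0),axis=1))
sq=plane('scene',[cs(143,149),cs(187,195),cs(283,154),cs(236,102)],.107); print('sqs',sq,sq.mean(0),np.linalg.norm(sq-np.roll(sq,-1,0),axis=1))
f('polish',[c(660,415)],.033); g('polish',[cs(298,130)],.033)
f('rack back top corners',[c(24,32),c(760,22)],.05)
f('rack front bottom corners',[c(36,520),c(762,512)],.026)
f('heels',[c(101,345),c(209,374),c(140,470)],.036)
f('mat',[(127,193),(203,192),(204,339),(127,339)],.004)
t=cv2.imread('pics/top0.png').astype(int)
m=((t.max(2)<95)).astype(np.uint8); m[:, :450]=0;m[:,530:]=0;m[:250]=0
n,l,st,ce=cv2.connectedComponentsWithStats(m); i=1+np.argmax(st[1:,4]); print(st[i],ce[i])
ct=cv2.findContours((l==i).astype(np.uint8),0,2)[0][0]; e=cv2.fitEllipse(ct); print(e)
f('stand',[e[0]],.010)
crop(cv2.imread('pics/top0.png'),450,255,76,76,8,'pics/st.png')
crop(cv2.imread('pics/scene0.png'),230,140,70,55,8,'pics/st2.png')
E
```

```text
tin [[0.6103 0.1067 0.105 ]]
tin scene [[0.6151 0.1089 0.105 ]]
tin base scene [[0.6326 0.1259 0.012 ]]
spraycap [[0.5463 0.0249 0.127 ]]
spraycap scene [[0.5501 0.027  0.127 ]]
wheel [[0.6255 0.0231 0.042 ]]
wheel scene [[0.6309 0.0263 0.042 ]]
sq [[ 0.6476 -0.0379  0.107 ]
 [ 0.64   -0.0786  0.107 ]
 [ 0.5868 -0.0681  0.107 ]
 [ 0.5942 -0.0257  0.107 ]] [ 0.6172 -0.0526  0.107 ] [0.0414 0.0542 0.0431 0.0547]
sqs [[ 0.6443 -0.0733  0.107 ]
 [ 0.6496 -0.0351  0.107 ]
 [ 0.5986 -0.0213  0.107 ]
 [ 0.5904 -0.064   0.107 ]] [ 0.6207 -0.0484  0.107 ] [0.0385 0.0528 0.0434 0.0547]
polish [[ 0.5285 -0.0864  0.033 ]]
polish scene [[ 0.5353 -0.0802  0.033 ]]
rack back top corners [[ 0.6786  0.1759  0.05  ]
 [ 0.6877 -0.123   0.05  ]]
rack front bottom corners [[ 0.4799  0.1691  0.026 ]
 [ 0.49   -0.1296  0.026 ]]
heels [[0.5522 0.1425 0.036 ]
 [0.5412 0.0977 0.036 ]
 [0.5014 0.1249 0.036 ]]
mat [[0.6173 0.3839 0.004 ]
 [0.621  0.2351 0.004 ]
 [0.3455 0.2243 0.004 ]
 [0.3396 0.3731 0.004 ]]
[ 461  264   55   55 2395] [487.8635 290.7603]
((487.9263000488281, 290.703125), (54.35940170288086, 54.90155029296875), 138.6429901123047)
stand [[ 0.4477 -0.2994  0.01  ]]
```

View pics/st.png

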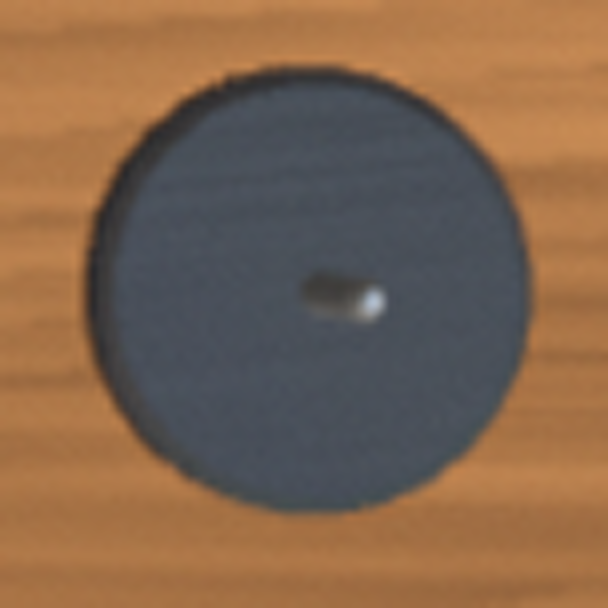

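View pics/st2.png

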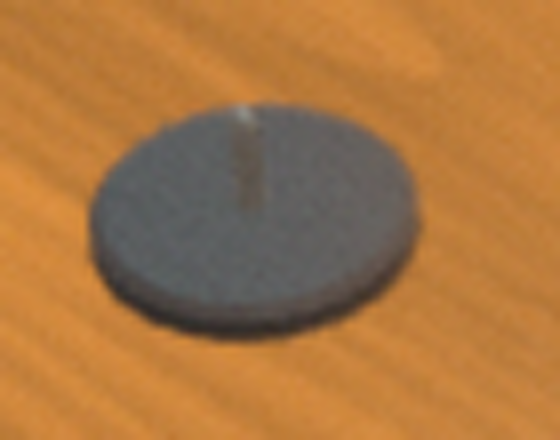

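```bash
python3 - <<'E'
from m import *
np.set_printoptions(precision=4,suppress=True)
q=lambda x,y,x0,y0:((x+.5)/8-.5+x0,(y+.5)/8-.5+y0)
print(plane('top',[q(319,295,450,255)],.012),plane('top',[q(372,302,450,255)],.047))
print(plane('scene',[q(254,206,230,140)],.012),plane('scene',[q(246,110,230,140)],.047),plane('scene',[q(251,208,230,140)],.012))
o,r=ray('top',[q(372,302,450,255)]);o2,r2=ray('scene',[q(246,110,230,140)])
E
```

```text
[[ 0.4465 -0.3016  0.012 ]] [[ 0.4469 -0.3018  0.047 ]]
[[ 0.4505 -0.2989  0.012 ]] [[ 0.4473 -0.302   0.047 ]] [[ 0.4518 -0.2988  0.012 ]]
```

>>> step_arm([
  [[0.151,0,0,0,0,0,1],[0.151,0,0,0,0,0,1],[0.151,0,0,0,0,0,1],[0,0,0,0,-0.05,-0.015,1],[0,0,0,0,-0.05,-0.015,1],[0,0,0,0,-0.05,-0.015,1],[0,0,0,0,-0.05,-0.015,1],[0,0,0,0,-0.05,-0.015,1]],
], squeeze=40)

```text
t: 1.1
eef_pos: [0.392, -0.4004, 0.231]
orientation: [[-0.0, -0.001, -1.0], [0.0, -1.0, 0.001], [-1.0, -0.0, 0.0]]
ft_force: [0.4, -0.1, 0.0]
finger_gap: 0.0853
```

>>> step_arm([
  [[0,0,0,0,-0.053,-0.0195,1],[0,0,0,0,-0.053,-0.0195,1],[0,0,0,0,-0.053,-0.0195,1],[0,0,0,0,-0.053,-0.0195,1],[0,0,0,0,-0.053,-0.0195,1],[0,0,0,0,-0.053,-0.0195,1],[0,0,0,0,-0.053,-0.0195,1],[0,0,0,0,-0.053,-0.0195,1]],
])

```text
t: 2.1
eef_pos: [0.5485, 0.0232, 0.2311]
orientation: [[-0.0, -0.001, -1.0], [-0.0, -1.0, 0.001], [-1.0, 0.0, 0.0]]
ft_force: [0.2, 0.0, 0.5]
finger_gap: 0.0852
```

>>> step_arm([
  [[0,0,0,0.03,0,0,1],[0,0,0,0.02,0,0,1],[0,0,0,0,0,0,1]],
])

```text
t: 2.48
eef_pos: [0.5467, 0.0215, 0.1797]
orientation: [[-0.004, -0.001, -1.0], [-0.001, -1.0, 0.001], [-1.0, 0.001, 0.004]]
ft_force: [-0.2, -0.6, 0.7]
finger_gap: 0.0855
```

```bash
python3 - <<'E'
from m import *
s=img('scene','pics/s1.png'); t=img('top','pics/t1.png')
o=bot.get_obs(); p=o['eef_pos']; print(p,o['ft_force'])
print(proj('scene',[p]),proj('top',[p]))
crop(s,225,120,180,145,4.1,'pics/s1c.png')
crop(t,225,150,180,125,4.4,'pics/t1c.png')
E
```

```text
[0.54842768 0.02127594 0.181507  ] [ 0.75294074  0.80583899 -0.11233383]
[[326.33847393 198.2499612 ]] [[311.84676761 224.87386869]]
```

View pics/s1c.png

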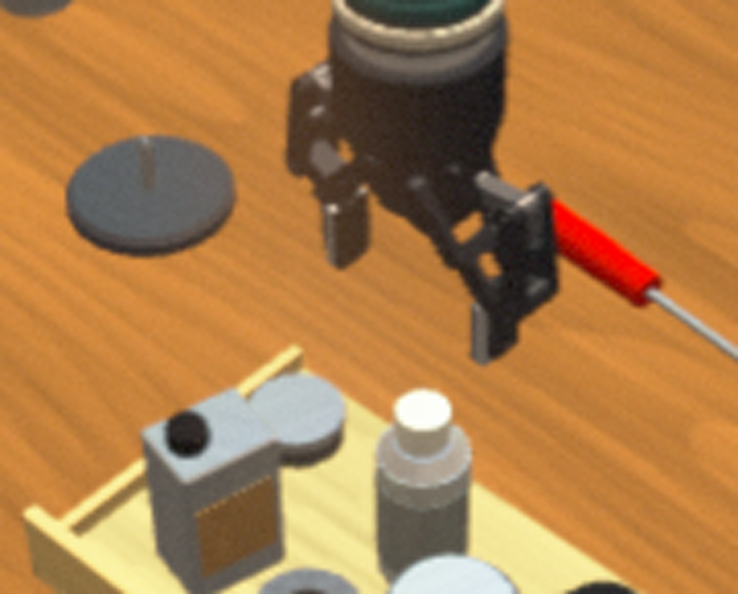

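View pics/t1c.png

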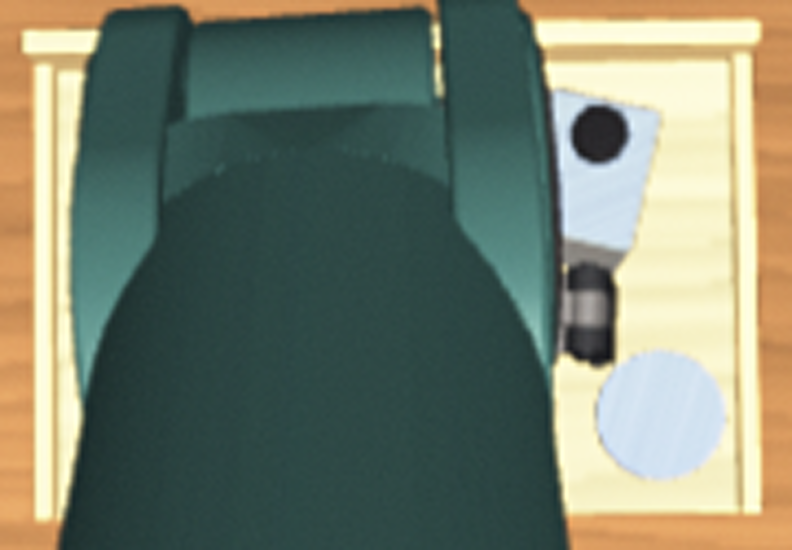

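The picture shows the fingertips straddling the spray can's axis, with the tip midpoint at about px (327, 195). That matches the projected TCP to within 2 px, so I'll average the two views.

>>> step_arm([
  [[0,0,0,0.04,-0.004,0,1],[0,0,0,0.04,0,0,1],[0,0,0,0.03,0,0,1],[0,0,0,0.009,0,0,1],[0,0,0,0,0,0,1]],
])

```text
t: 3.2
eef_pos: [0.5489, 0.0253, 0.0628]
orientation: [[0.001, -0.002, -1.0], [0.0, -1.0, 0.002], [-1.0, -0.0, -0.001]]
ft_force: [1.0, 0.3, 0.0]
finger_gap: 0.0859
```

>>> step_arm([
  [[0,0,0,0,0,0,0.3],[0,0,0,0,0,0,0.15],[0,0,0,0,0,0,-0.1],[0,0,0,0,0,0,-0.4],[0,0,0,0,0,0,-1],[0,0,0,0,0,0,-1],[0,0,0,0,0,0,-1]],
])

```text
t: 4.08
eef_pos: [0.5492, 0.0254, 0.0636]
orientation: [[0.002, -0.001, -1.0], [0.0, -1.0, 0.001], [-1.0, -0.0, -0.002]]
ft_force: [-0.2, 0.1, 6.3]
finger_gap: 0.0474
```

>>> step_arm([
  [[0,0,0,-0.02,0,0,-1],[0,0,0,-0.05,0,0,-1],[0,0,0,-0.05,0,0,-1],[0,0,0,0,-0.04,0.01,-1],[0,0,0,0,-0.06,0.015,-1],[0,0,0,0,-0.06,0.015,-1],[0,0,0,0,-0.06,0.015,-1],[0,0,0,0,-0.06,0.015,-1]],
])

```text
t: 5.08
eef_pos: [0.4775, 0.307, 0.1822]
orientation: [[-0.0, -0.001, -1.0], [-0.0, -1.0, 0.001], [-1.0, 0.0, 0.0]]
ft_force: [0.5, 1.4, -2.1]
finger_gap: 0.0468
```

>>> step_arm([
  [[0,0,0,0.05,0,0,-1],[0,0,0,0.05,0,0,-1],[0,0,0,0.015,0,0,-1],[0,0,0,0,0,0,-1],[0,0,0,0,0,0,-1]],
])

```text
t: 5.7
eef_pos: [0.48, 0.3061, 0.0689]
orientation: [[0.003, -0.002, -1.0], [0.002, -1.0, 0.002], [-1.0, -0.002, -0.003]]
ft_force: [1.7, -0.5, -2.6]
finger_gap: 0.0466
```

>>> step_arm([
  [[0,0,0,0.006,0,0,-1],[0,0,0,0.004,0,0,-1],[0,0,0,0.002,0,0,-1],[0,0,0,0,0,0,-1]],
])

```text
t: 6.2
eef_pos: [0.4787, 0.3056, 0.0557]
orientation: [[0.0, -0.001, -1.0], [0.0, -1.0, 0.001], [-1.0, -0.0, -0.0]]
ft_force: [-0.4, 0.3, 1.3]
finger_gap: 0.0471
```

>>> step_arm([
  [[0,0,0,0.001,0,0,-1],[0,0,0,0,0,0,-1],[0,0,0,0,0,0,0.2],[0,0,0,0,0,0,0.6],[0,0,0,0,0,0,1],[0,0,0,0,0,0,1],[0,0,0,-0.03,0,0,1],[0,0,0,-0.05,0,0,1]],
])

```text
t: 7.2
eef_pos: [0.4774, 0.3048, 0.1335]
orientation: [[-0.004, -0.001, -1.0], [-0.003, -1.0, 0.001], [-1.0, 0.003, 0.004]]
ft_force: [-0.1, 0.3, 0.2]
finger_gap: 0.0852
```

>>> step_arm([
  [[0,0,0,-0.05,0,0,1],[0,0,0,0,0.05,-0.03,1],[0,0,0,0,0.05,-0.03,1],[0,0,0,0,0.05,-0.03,1],[0,0,0,0,0.048,-0.045,1],[0,0,0,0,0,0,1],[0,0,0,0,0,0,1]],
])

```text
t: 8.07
eef_pos: [0.6107, 0.1098, 0.1839]
orientation: [[-0.001, -0.002, -1.0], [0.0, -1.0, 0.002], [-1.0, -0.0, 0.001]]
ft_force: [-0.3, -0.4, -0.1]
finger_gap: 0.0853
```

```bash
python3 - <<'E'
from m import *
s=img('scene','pics/s2.png')
crop(s,225,120,300,225,2.6,'pics/s2c.png')
E
```

```text
(no output)
```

View pics/s2c.png

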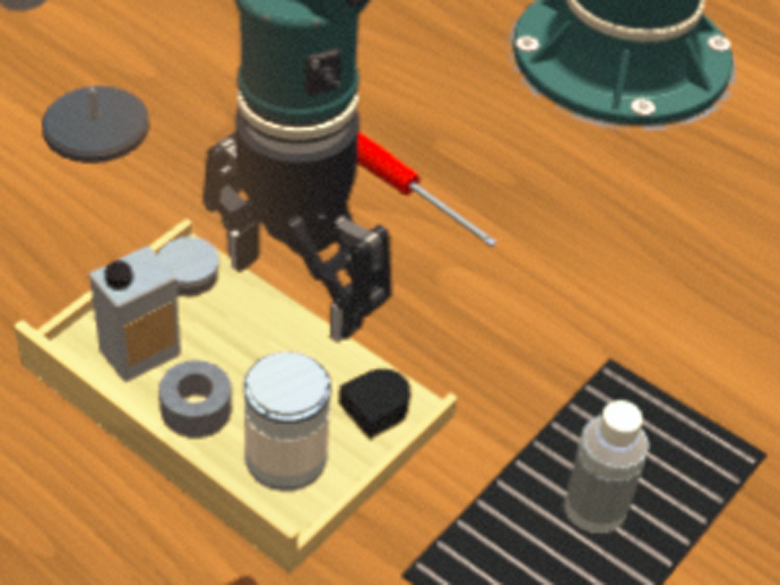

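The spray can stands upright on the mat, at crop (605, 465), and the open gripper is over the round tin.

>>> step_arm([
  [[0,0,0,0.04,0.001,-0.002,1],[0,0,0,0.04,0,0,1],[0,0,0,0.03,0,0,1],[0,0,0,0.015,0,0,1],[0,0,0,0,0,0,1]],
])

```text
t: 8.75
eef_pos: [0.612, 0.11, 0.0586]
orientation: [[-0.002, 0.001, -1.0], [0.0, -1.0, -0.001], [-1.0, -0.0, 0.002]]
ft_force: [0.0, 0.4, -0.2]
finger_gap: 0.0853
```

>>> step_arm([
  [[0,0,0,0,0,0,0.7],[0,0,0,0,0,0,0.55],[0,0,0,0,0,0,0.4],[0,0,0,0,0,0,0.1],[0,0,0,0,0,0,-1],[0,0,0,0,0,0,-1],[0,0,0,0,0,0,-1]],
])

```text
t: 9.62
eef_pos: [0.6142, 0.1084, 0.0609]
orientation: [[0.002, -0.002, -1.0], [-0.0, -1.0, 0.002], [-1.0, -0.0, -0.002]]
ft_force: [-0.9, -0.2, 6.2]
finger_gap: 0.0619
```

>>> step_arm([
  [[0,0,0,-0.01,0,0,-1],[0,0,0,-0.04,0,0,-1],[0,0,0,-0.05,0,0,-1],[0,0,0,0,-0.05,0.011,-1],[0,0,0,0,-0.05,0.011,-1],[0,0,0,0,-0.05,0.011,-1],[0,0,0,0,-0.049,0.011,-1],[0,0,0,0,0,0,-1]],
])

```text
t: 10.62
eef_pos: [0.5658, 0.3159, 0.1591]
orientation: [[-0.002, 0.009, -1.0], [0.005, -1.0, -0.009], [-1.0, -0.005, 0.002]]
ft_force: [-0.2, -1.2, -3.8]
finger_gap: 0.0621
```

```bash
python3 - <<'E'
from m import *
s=img('scene','pics/s3.png')
crop(s,325,120,300,225,2.6,'pics/s3c.png')
print(bot.get_obs()['finger_gap'],bot.get_obs()['ft_force'])
E
```

```text
0.06200904061062052 [ 0.65025789 -0.67565542 -4.6350318 ]
```

View pics/s3c.png

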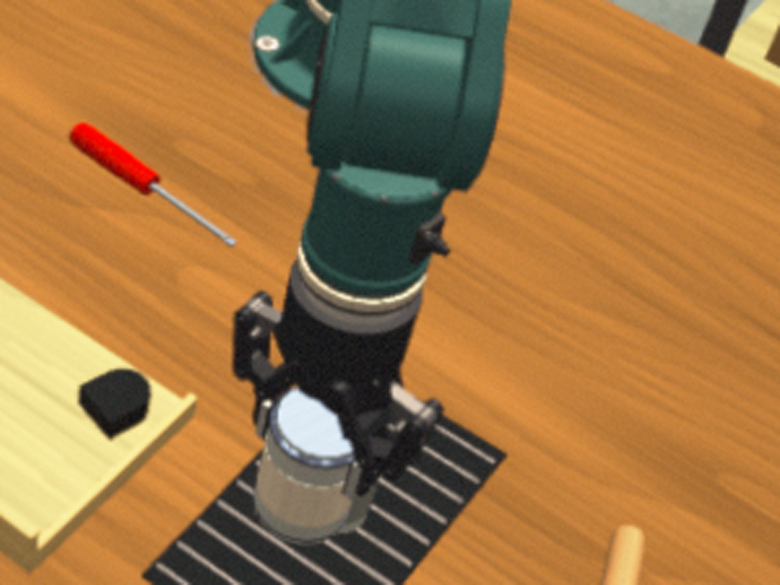

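>>> step_arm([
  [[0,0,0,0.04,0.004,0,-1],[0,0,0,0.04,0,0,-1],[0,0,0,0.015,0,0,-1],[0,0,0,0.005,0,0,-1],[0,0,0,0.004,0,0,-1],[0,0,0,0,0,0,-1]],
])

```text
t: 11.42
eef_pos: [0.5701, 0.3042, 0.0563]
orientation: [[0.001, -0.001, -1.0], [0.001, -1.0, 0.001], [-1.0, -0.001, -0.001]]
ft_force: [-0.3, 0.4, -3.2]
finger_gap: 0.0617
```

>>> step_arm([
  [[0,0,0,0.002,0,0,-1],[0,0,0,0.0015,0,0,-1],[0,0,0,0,0,0,-1]],
])

```text
t: 11.8
eef_pos: [0.5697, 0.3042, 0.0529]
orientation: [[0.001, -0.001, -1.0], [0.001, -1.0, 0.001], [-1.0, -0.001, -0.001]]
ft_force: [-1.9, -0.5, 2.8]
finger_gap: 0.0619
```

>>> step_arm([
  [[0,0,0,0,0,0,0.7],[0,0,0,0,0,0,1],[0,0,0,0,0,0,1],[0,0,0,-0.03,0,0,1],[0,0,0,-0.05,0,0,1],[0,0,0,-0.05,0,0,1],[0,0,0,0,0.06,-0.008,1],[0,0,0,0,0.06,-0.008,1]],
])

```text
t: 12.8
eef_pos: [0.586, 0.1837, 0.1829]
orientation: [[0.003, 0.002, -1.0], [0.001, -1.0, -0.002], [-1.0, -0.001, -0.003]]
ft_force: [0.6, -0.4, -0.4]
finger_gap: 0.0856
```

>>> step_arm([
  [[0,0,0,0,0.06,-0.008,1],[0,0,0,0,0.06,-0.008,1],[0,0,0,0,0.06,-0.008,1],[0,0,0,0,0.055,-0.009,1],[0.105,0,0,0,0,0,1],[0.105,0,0,0,0,0,1],[0,0,0,0,0,0,1]],
])

```text
t: 13.68
eef_pos: [0.6179, -0.0513, 0.1816]
orientation: [[-0.0, -0.209, -0.978], [-0.0, -0.978, 0.209], [-1.0, 0.0, 0.0]]
ft_force: [0.3, -0.4, 0.5]
finger_gap: 0.0859
```

```bash
python3 - <<'E'
from m import *
s=img('scene','pics/s4.png')
crop(s,225,120,300,225,2.6,'pics/s4c.png')
o=bot.get_obs();print(o['eef_pos'],o['orientation'])
E
```

```text
[ 0.61789303 -0.0510868   0.18166159] [[-2.44549295e-04 -2.07666928e-01 -9.78199564e-01]
 [-1.48479160e-04 -9.78199575e-01  2.07666968e-01]
 [-9.99999959e-01  1.96027060e-04  2.08383805e-04]]
```

View pics/s4c.png

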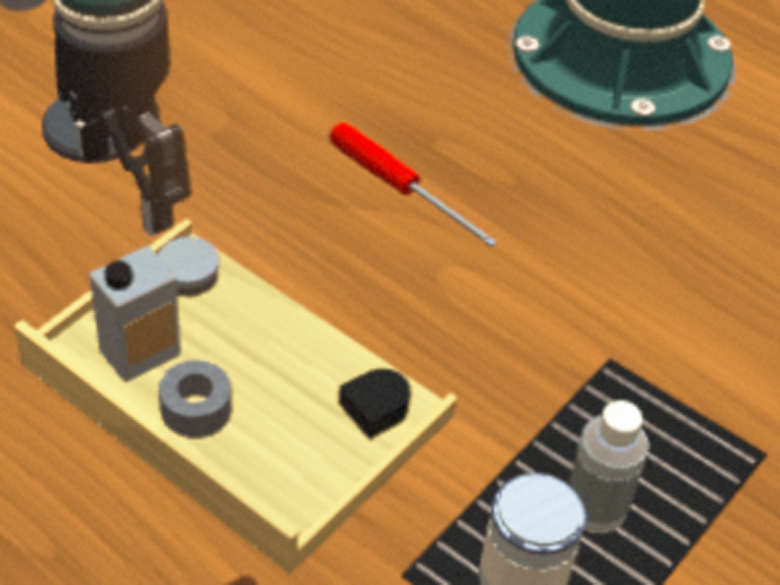

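The tin and spray can stand on the mat, and the gripper is above the square can.

>>> step_arm([
  [[0,0,0,0.04,0,0,1],[0,0,0,0.04,0,0,1],[0,0,0,0.03,0,0,1],[0,0,0,0.01,0,0,1],[0,0,0,0,0,0,1]],
])

```text
t: 14.35
eef_pos: [0.618, -0.0511, 0.0616]
orientation: [[-0.001, -0.209, -0.978], [0.0, -0.978, 0.209], [-1.0, -0.0, 0.001]]
ft_force: [0.2, 0.2, 0.6]
finger_gap: 0.0853
```

>>> step_arm([
  [[0,0,0,0,0,0,0.3],[0,0,0,0,0,0,0.1],[0,0,0,0,0,0,-0.1],[0,0,0,0,0,0,-0.4],[0,0,0,0,0,0,-1],[0,0,0,0,0,0,-1],[0,0,0,0,0,0,-1],[0,0,0,0,0,0,-1]],
])

```text
t: 15.35
eef_pos: [0.6188, -0.0514, 0.063]
orientation: [[0.002, -0.21, -0.978], [-0.0, -0.978, 0.21], [-1.0, -0.0, -0.002]]
ft_force: [-0.9, -0.1, 6.3]
finger_gap: 0.0434
```

>>> step_arm([
  [[0,0,0,-0.02,0,0,-1],[0,0,0,-0.05,0,0,-1],[0,0,0,-0.05,0,0,-1],[0,0,0,0,-0.04,0.039,-1],[0,0,0,0,-0.044,0.042,-1],[0,0,0,0,-0.044,0.042,-1],[0,0,0,0,-0.044,0.042,-1],[0,0,0,0,-0.044,0.042,-1]],
])

```text
t: 16.35
eef_pos: [0.4596, 0.2049, 0.1827]
orientation: [[0.001, -0.21, -0.978], [0.001, -0.978, 0.21], [-1.0, -0.001, -0.001]]
ft_force: [0.9, 1.0, -2.3]
finger_gap: 0.0435
```

>>> step_arm([
  [[0,0,0,0,-0.044,0.042,-1],[0,0,0,0,-0.042,0.043,-1],[0,0,0,0.04,0,0,-1],[0,0,0,0.04,0,0,-1],[0,0,0,0.03,0,0,-1],[0,0,0,0.008,0,0,-1],[0,0,0,0.005,0,0,-1],[0,0,0,0,0,0,-1]],
])

```text
t: 17.35
eef_pos: [0.3964, 0.3056, 0.0596]
orientation: [[0.001, -0.21, -0.978], [0.001, -0.978, 0.21], [-1.0, -0.001, -0.001]]
ft_force: [0.3, 0.2, -2.5]
finger_gap: 0.0434
```

>>> step_arm([
  [[0,0,0,0.003,0,0,-1],[0,0,0,0.002,0,0,-1],[0,0,0,0.001,0,0,-1],[0,0,0,0,0,0,-1]],
])

```text
t: 17.85
eef_pos: [0.3962, 0.3055, 0.0549]
orientation: [[0.001, -0.21, -0.978], [0.001, -0.978, 0.21], [-1.0, -0.002, -0.001]]
ft_force: [-3.0, -1.8, 17.2]
finger_gap: 0.0435
```

>>> step_arm([
  [[0,0,0,-0.001,0,0,0.2],[0,0,0,0,0,0,1],[0,0,0,0,0,0,1],[0,0,0,-0.03,0,0,1],[0,0,0,-0.05,0,0,1],[0,0,0,-0.06,0,0,1],[-0.105,0,0,0,0,0,1],[-0.105,0,0,0,0,0,1]],
])

```text
t: 18.85
eef_pos: [0.396, 0.3056, 0.1947]
orientation: [[0.001, 0.002, -1.0], [0.001, -1.0, -0.002], [-1.0, -0.001, -0.001]]
ft_force: [-0.0, -0.9, -0.3]
finger_gap: 0.0853
```

>>> step_arm([
  [[0,0,0,0,0.047,-0.0387,1],[0,0,0,0,0.047,-0.0387,1],[0,0,0,0,0.047,-0.0387,1],[0,0,0,0,0.047,-0.0387,1],[0,0,0,0,0.047,-0.0387,1],[0,0,0,0,0.046,-0.0387,1],[0,0,0,0.04,0,0,1],[0,0,0,0,0,0,1]],
])

```text
t: 19.85
eef_pos: [0.6247, 0.0233, 0.1506]
orientation: [[-0.008, -0.002, -1.0], [-0.001, -1.0, 0.002], [-1.0, 0.001, 0.008]]
ft_force: [-0.3, 0.5, -0.1]
finger_gap: 0.0853
```

```bash
python3 - <<'E'
from m import *
s=img('scene','pics/s5.png');t=img('top','pics/t5.png')
crop(s,225,120,300,225,2.6,'pics/s5c.png')
o=bot.get_obs();print(o['eef_pos'])
w=cv2.resize(s[190:350,380:560],None,fx=3.5,fy=3.5)
cv2.imwrite('pics/s5m.png',w)
crop(t,100,180,300,180,2.6,'pics/t5c.png')
E
```

```text
[0.62685013 0.02501562 0.15356218]
```

View pics/s5c.png

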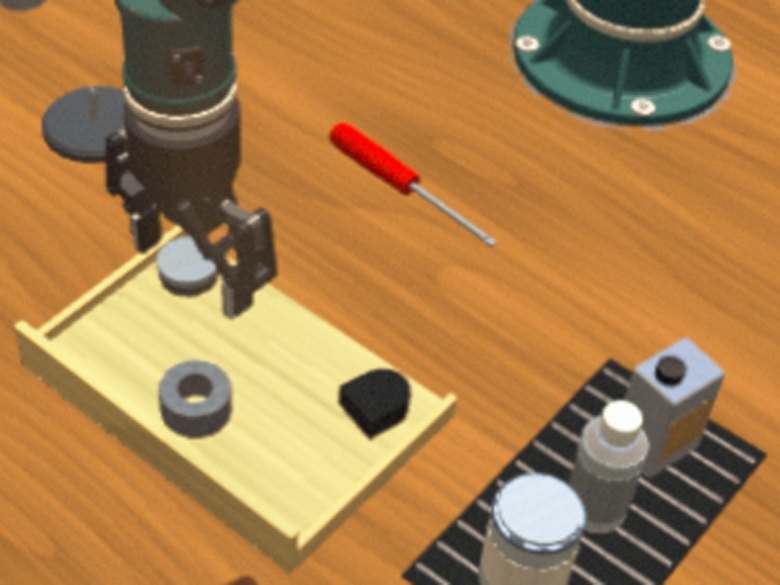

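View pics/t5c.png

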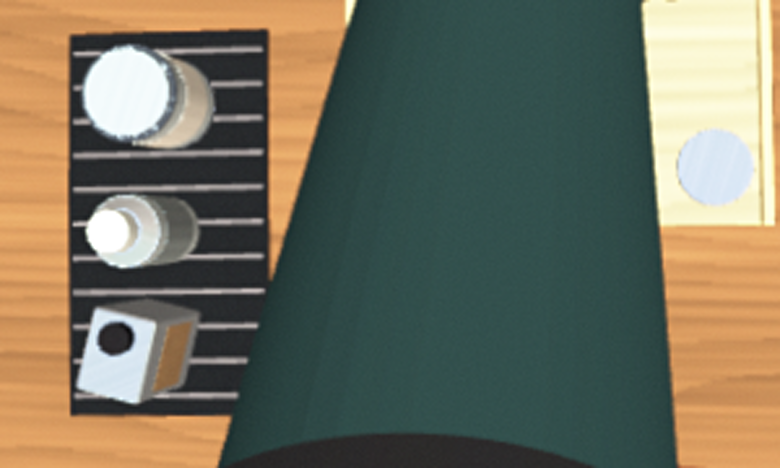

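All three cans stand upright on the mat, and the wheel is free. I'll descend to it now.

>>> step_arm([
  [[0,0,0,0.05,0,0,1],[0,0,0,0.05,0,0,1],[0,0,0,0.025,0,0,1],[0,0,0,0.012,0,0,1],[0,0,0,0.003,0,0,1],[0,0,0,0,0,0,1]],
])

```text
t: 20.7
eef_pos: [0.6287, 0.0244, 0.0151]
orientation: [[0.002, -0.001, -1.0], [0.0, -1.0, 0.001], [-1.0, -0.0, -0.002]]
ft_force: [0.4, 0.0, -0.0]
finger_gap: 0.0855
```

>>> step_arm([
  [[0,0,0,0,0,0,0.5],[0,0,0,0,0,0,0.35],[0,0,0,0,0,0,0.25],[0,0,0,0,0,0,0.1],[0,0,0,0,0,0,0],[0,0,0,0,0,0,0]],
], squeeze=25)

```text
t: 21.45
eef_pos: [0.6283, 0.024, 0.015]
orientation: [[0.001, -0.002, -1.0], [0.0, -1.0, 0.002], [-1.0, -0.0, -0.001]]
ft_force: [-0.8, 0.3, 5.4]
finger_gap: 0.0567
```

>>> step_arm([
  [[0,0,0,-0.02,0,0,-0.5],[0,0,0,-0.05,0,0,-0.5],[0,0,0,-0.04,0,0,-0.5],[0,0,0,0,0.054,0.03,-0.5],[0,0,0,0,0.054,0.03,-0.5],[0,0,0,0,0.054,0.03,-0.5],[0,0,0,0,0.054,0.03,-0.5],[0,0,0,0,0.054,0.03,-0.5]],
])

```text
t: 22.45
eef_pos: [0.4766, -0.2477, 0.1251]
orientation: [[0.002, -0.001, -1.0], [-0.001, -1.0, 0.001], [-1.0, 0.001, -0.002]]
ft_force: [0.8, -1.6, -1.2]
finger_gap: 0.057
```

>>> step_arm([
  [[0,0,0,0,0.054,0.03,-0.5],[0,0,0,0.03,0,0,-0.5],[0,0,0,0,0,0,-0.5],[0,0,0,0,0,0,-0.5]],
])

```text
t: 22.95
eef_pos: [0.4482, -0.2989, 0.0947]
orientation: [[0.001, 0.001, -1.0], [0.0, -1.0, -0.001], [-1.0, -0.0, -0.001]]
ft_force: [-1.1, -0.1, -0.2]
finger_gap: 0.0573
```

```bash
python3 - <<'E'
from m import *
s=img('scene','pics/s6.png');t=img('top','pics/t6.png')
crop(s,190,60,160,130,5,'pics/s6c.png');crop(t,430,240,120,100,6,'pics/t6c.png')
o=bot.get_obs();print(o['eef_pos'],o['finger_gap'])
E
```

```text
[ 0.44867323 -0.29892307  0.09489058] 0.05697968682619302
```

View pics/s6c.png

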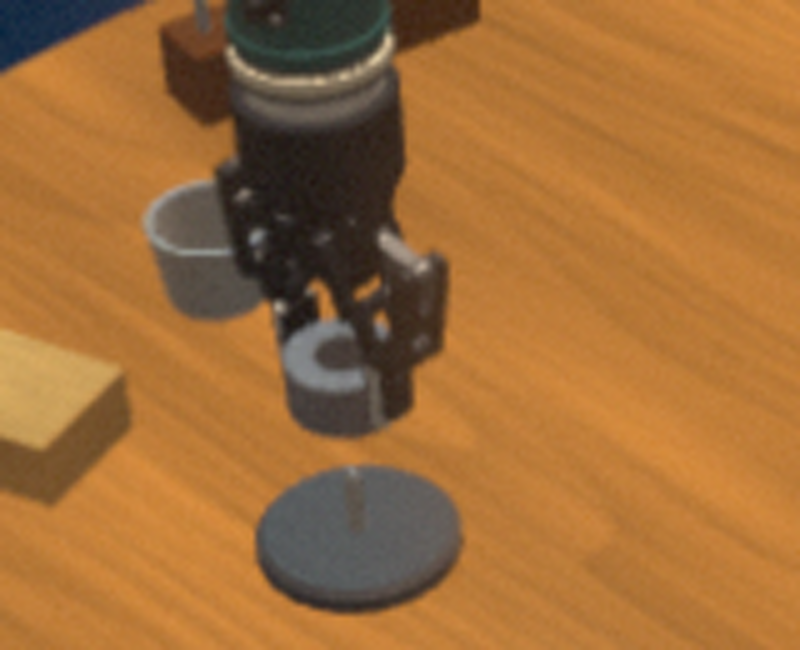

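View pics/t6c.png

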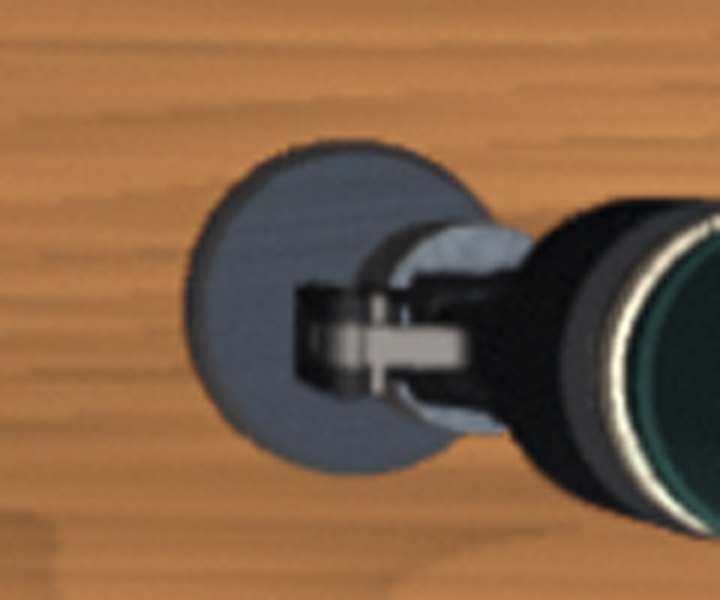

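```bash
python3 - <<'E'
from m import *
a=np.linspace(0,6.283,73)
def circ(c,z,r=.029): return np.c_[c[0]+r*np.cos(a),c[1]+r*np.sin(a),0*a+z]
for n,c,(x0,y0,s) in (('scene',(.449,-.300),(190,60,5)),('top',(.4467,-.3017),(430,240,6))):
  for z in(.092,.122):
    for q in (c,):
      p=(proj(n,circ(q,z))-[x0,y0])*s+s/2-.5; print(n,z,q,'min',p.min(0).round(),'max',p.max(0).round())
E
```

```text
scene 0.092 (0.449, -0.3) min [285. 362.] max [406. 438.]
scene 0.122 (0.449, -0.3) min [279. 312.] max [402. 387.]
top 0.092 (0.4467, -0.3017) min [351. 222.] max [554. 430.]
top 0.122 (0.4467, -0.3017) min [388. 225.] max [598. 441.]
```

The wheel is centred over the post to within about 2 mm, against 9 mm of play in the bore. I'll lower it.

>>> step_arm([
  [[0,0,0,0.03,0,0,-0.5],[0,0,0,0.025,0,0,-0.5],[0,0,0,0.015,0,0,-0.5],[0,0,0,0.006,0,0,-0.5],[0,0,0,0.003,0,0,-0.5],[0,0,0,0,0,0,-0.5]],
])

```text
t: 23.8
eef_pos: [0.4477, -0.3, 0.0153]
orientation: [[0.001, -0.001, -1.0], [-0.001, -1.0, 0.001], [-1.0, 0.001, -0.001]]
ft_force: [0.8, -1.3, -1.1]
finger_gap: 0.0567
```

>>> step_arm([
  [[0,0,0,0.001,0,0,-0.5],[0,0,0,0,0,0,0.5],[0,0,0,0,0,0,1],[0,0,0,0,0,0,1],[0,0,0,-0.03,0,0,1],[0,0,0,-0.05,0,0,1],[0,0,0,-0.05,0,0,1],[0,0,0,-0.04,0,0,1]],
])

```text
t: 24.8
eef_pos: [0.4474, -0.2999, 0.1857]
orientation: [[0.001, -0.001, -1.0], [-0.001, -1.0, 0.001], [-1.0, 0.001, -0.001]]
ft_force: [0.4, 0.2, 0.5]
finger_gap: 0.0854
```

>>> step_arm([
  [[0,0,0,0,-0.055,-0.011,1],[0,0,0,0,-0.055,-0.011,1],[0,0,0,0,-0.055,-0.011,1],[0,0,0,0,-0.055,-0.011,1],[0,0,0,0,-0.055,-0.011,1],[0,0,0,0,-0.055,-0.011,1],[0,0,0,0,-0.055,-0.011,1],[0,0,0,0,-0.055,-0.011,1]],
])

```text
t: 25.8
eef_pos: [0.5357, 0.1418, 0.1837]
orientation: [[-0.0, -0.001, -1.0], [-0.0, -1.0, 0.001], [-1.0, 0.0, 0.0]]
ft_force: [0.4, -0.8, -0.0]
finger_gap: 0.0852
```

```bash
python3 - <<'E'
from m import *
s=img('scene','pics/s7.png');t=img('top','pics/t7.png')
crop(s,190,100,160,100,4,'pics/s7c.png');crop(t,430,240,120,100,4,'pics/t7c.png')
a=cv2.imread('pics/s7c.png');b=cv2.imread('pics/t7c.png');h=np.zeros((800,640,3),np.uint8);
cv2.imwrite('pics/a7.png',np.vstack([a[:300],np.pad(b[:300],((0,0),(0,160),(0,0)))]))
o=bot.get_obs();print(o['eef_pos'],o['finger_gap'])
E
```

```text
[0.53675027 0.14926086 0.18399683] 0.0853657540620814
```

View pics/a7.png

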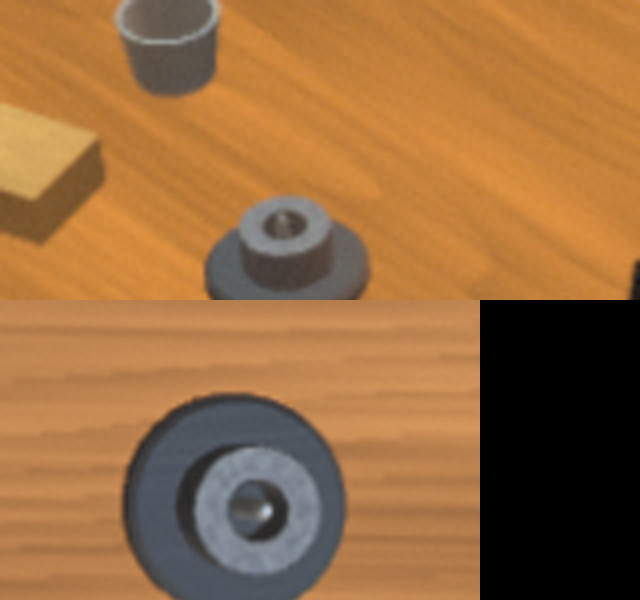

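The wheel lies flat on the foot with the post in its bore. Next the tin goes back.

>>> step_arm([
  [[0,0,0,0,-0.055,-0.011,1],[0,0,0,0,-0.055,-0.011,1],[0,0,0,0,-0.053,-0.011,1],[0,0,0,0,0,0,1],[0,0,0,0.03,0,0,1],[0,0,0,0,0,0,1]],
])

```text
t: 26.65
eef_pos: [0.5669, 0.3004, 0.1515]
orientation: [[-0.005, -0.002, -1.0], [-0.004, -1.0, 0.002], [-1.0, 0.004, 0.005]]
ft_force: [0.7, 0.3, -0.3]
finger_gap: 0.0853
```

>>> step_arm([
  [[0,0,0,0.04,-0.001,0,1],[0,0,0,0.04,0,0,1],[0,0,0,0.02,0,0,1],[0,0,0,0,0,0,1],[0,0,0,0,0,0,1]],
], squeeze=40)

```text
t: 27.28
eef_pos: [0.5701, 0.3044, 0.0553]
orientation: [[0.002, -0.002, -1.0], [0.001, -1.0, 0.002], [-1.0, -0.001, -0.002]]
ft_force: [0.3, 0.8, -0.9]
finger_gap: 0.0855
```

>>> step_arm([
  [[0,0,0,0.002,0,0,0.7],[0,0,0,0,0,0,0.55],[0,0,0,0,0,0,0.4],[0,0,0,0,0,0,0.1],[0,0,0,0,0,0,-1],[0,0,0,0,0,0,-1],[0,0,0,0,0,0,-1]],
])

```text
t: 28.15
eef_pos: [0.5694, 0.3042, 0.0527]
orientation: [[0.001, -0.001, -1.0], [0.0, -1.0, 0.001], [-1.0, -0.0, -0.001]]
ft_force: [-0.2, -0.7, 6.9]
finger_gap: 0.0618
```

>>> step_arm([
  [[0,0,0,-0.02,0,0,-1],[0,0,0,-0.05,0,0,-1],[0,0,0,-0.05,0,0,-1],[0,0,0,0,0.05,-0.011,-1],[0,0,0,0,0.05,-0.011,-1],[0,0,0,0,0.05,-0.011,-1],[0,0,0,0,0.046,-0.01,-1],[0,0,0,0,0,0,-1]],
])

```text
t: 29.15
eef_pos: [0.6121, 0.1004, 0.1721]
orientation: [[-0.0, -0.011, -1.0], [-0.004, -1.0, 0.011], [-1.0, 0.004, 0.0]]
ft_force: [-0.5, 0.7, -3.8]
finger_gap: 0.0621
```

>>> step_arm([
  [[0,0,0,0.05,0,0,-1],[0,0,0,0.04,0,0,-1],[0,0,0,0.01,0,0,-1],[0,0,0,0.005,0,0,-1],[0,0,0,0,0,0,-1],[0,0,0,0,0,0,-1]],
])

```text
t: 29.9
eef_pos: [0.6129, 0.1084, 0.0683]
orientation: [[0.003, -0.001, -1.0], [0.001, -1.0, 0.001], [-1.0, -0.001, -0.003]]
ft_force: [0.4, 0.2, -2.6]
finger_gap: 0.0623
```

>>> step_arm([
  [[0,0,0,0.004,0,0,-1],[0,0,0,0.002,0,0,-1],[0,0,0,0.001,0,0,-1],[0,0,0,0,0,0,-1]],
])

```text
t: 30.4
eef_pos: [0.6117, 0.108, 0.0608]
orientation: [[-0.0, -0.001, -1.0], [0.0, -1.0, 0.001], [-1.0, -0.0, 0.0]]
ft_force: [-2.6, -0.5, 5.4]
finger_gap: 0.0621
```

>>> step_arm([
  [[0,0,0,0,0,0,0.7],[0,0,0,0,0,0,1],[0,0,0,0,0,0,1],[0,0,0,-0.03,0,0,1],[0,0,0,-0.05,0,0,1],[0,0,0,-0.05,0,0,1],[0,0,0,0,-0.04,0.043,1],[0,0,0,0,-0.04,0.043,1]],
])

```text
t: 31.4
eef_pos: [0.526, 0.1888, 0.1908]
orientation: [[0.003, -0.004, -1.0], [0.001, -1.0, 0.004], [-1.0, -0.001, -0.003]]
ft_force: [-0.2, 1.6, 0.1]
finger_gap: 0.0858
```

>>> step_arm([
  [[0,0,0,0,-0.04,0.043,1],[0,0,0,0,-0.04,0.043,1],[0,0,0,0,-0.0375,0.044,1],[0.105,0,0,0,0,0,1],[0.105,0,0,0,0,0,1],[0,0,0,0,0,0,1],[0,0,0,0,0,0,1]],
])

```text
t: 32.28
eef_pos: [0.3961, 0.3057, 0.1898]
orientation: [[0.0, -0.209, -0.978], [-0.0, -0.978, 0.209], [-1.0, 0.0, -0.0]]
ft_force: [0.2, 0.2, -0.4]
finger_gap: 0.0853
```

>>> step_arm([
  [[0,0,0,0.05,0,0,1],[0,0,0,0.05,0,0,1],[0,0,0,0.03,0,0,1],[0,0,0,0.004,0,0,1],[0,0,0,0,0,0,1]],
])

```text
t: 32.9
eef_pos: [0.3965, 0.306, 0.0562]
orientation: [[0.0, -0.21, -0.978], [0.001, -0.978, 0.21], [-1.0, -0.001, -0.0]]
ft_force: [-0.1, 0.4, 0.2]
finger_gap: 0.0857
```

>>> step_arm([
  [[0,0,0,0,0,0,0.3],[0,0,0,0,0,0,0.1],[0,0,0,0,0,0,-0.1],[0,0,0,0,0,0,-0.4],[0,0,0,0,0,0,-1],[0,0,0,0,0,0,-1],[0,0,0,0,0,0,-1],[0,0,0,0,0,0,-1]],
])

```text
t: 33.9
eef_pos: [0.3964, 0.3061, 0.0568]
orientation: [[0.001, -0.21, -0.978], [0.001, -0.978, 0.21], [-1.0, -0.001, -0.001]]
ft_force: [-1.5, -1.0, 6.9]
finger_gap: 0.0436
```

>>> step_arm([
  [[0,0,0,-0.02,0,0,-1],[0,0,0,-0.05,0,0,-1],[0,0,0,-0.06,0,0,-1],[0,0,0,0,0.044,-0.042,-1],[0,0,0,0,0.044,-0.042,-1],[0,0,0,0,0.044,-0.042,-1],[0,0,0,0,0.044,-0.042,-1],[0,0,0,0,0.044,-0.042,-1]],
])

```text
t: 34.9
eef_pos: [0.5554, 0.0451, 0.1857]
orientation: [[-0.0, -0.209, -0.978], [0.0, -0.978, 0.209], [-1.0, -0.0, 0.001]]
ft_force: [0.7, 1.1, -2.4]
finger_gap: 0.0435
```

>>> step_arm([
  [[0,0,0,0,0.044,-0.042,-1],[0,0,0,0,0.038,-0.04,-1],[0,0,0,0,0,0,-1],[0,0,0,0,0,0,-1]],
])

```text
t: 35.4
eef_pos: [0.6171, -0.0504, 0.1852]
orientation: [[-0.002, -0.21, -0.978], [0.001, -0.978, 0.21], [-1.0, -0.0, 0.002]]
ft_force: [-0.0, 1.6, -1.6]
finger_gap: 0.0436
```

>>> step_arm([
  [[0,0,0,0.05,0.001,-0.001,-1],[0,0,0,0.045,0,0,-1],[0,0,0,0.018,0,0,-1],[0,0,0,0.005,0,0,-1],[0,0,0,0.002,0,0,-1],[0,0,0,0,0,0,-1]],
])

```text
t: 36.15
eef_pos: [0.62, -0.0519, 0.0672]
orientation: [[0.003, -0.21, -0.978], [-0.0, -0.978, 0.21], [-1.0, -0.0, -0.003]]
ft_force: [-0.2, -0.1, -2.4]
finger_gap: 0.0434
```

>>> step_arm([
  [[0,0,0,0.002,0,0,-1],[0,0,0,0.001,0,0,-1],[0,0,0,0,0,0,-1]],
])

```text
t: 36.52
eef_pos: [0.62, -0.0521, 0.0649]
orientation: [[0.002, -0.21, -0.978], [0.0, -0.978, 0.21], [-1.0, -0.001, -0.002]]
ft_force: [-1.4, 0.3, 7.8]
finger_gap: 0.0432
```

>>> step_arm([
  [[0,0,0,0,0,0,0.2],[0,0,0,0,0,0,1],[0,0,0,0,0,0,1],[0,0,0,-0.03,0,0,1],[0,0,0,-0.05,0,0,1],[0,0,0,-0.05,0,0,1],[-0.105,0,0,0,0,0,1],[-0.105,0,0,0,0,0,1]],
])

```text
t: 37.52
eef_pos: [0.6193, -0.0519, 0.1938]
orientation: [[0.002, 0.002, -1.0], [-0.0, -1.0, -0.002], [-1.0, 0.0, -0.002]]
ft_force: [0.7, -0.0, 0.2]
finger_gap: 0.0853
```

>>> step_arm([
  [[0,0,0,0,-0.06,0.0235,1],[0,0,0,0,-0.06,0.0235,1],[0,0,0,0,-0.06,0.0235,1],[0,0,0,0,-0.06,0.0235,1],[0,0,0,0,-0.06,0.0235,1],[0,0,0,0,-0.057,0.0235,1],[0,0,0,0,0,0,1],[0,0,0,0,0,0,1]],
])

```text
t: 38.52
eef_pos: [0.4817, 0.296, 0.1926]
orientation: [[-0.0, -0.0, -1.0], [-0.001, -1.0, 0.0], [-1.0, 0.001, 0.0]]
ft_force: [0.3, -0.7, -0.0]
finger_gap: 0.0853
```

```bash
python3 - <<'E'
from m import *
s=img('scene','pics/s8.png');t=img('top','pics/t8.png')
crop(s,225,190,300,150,2.6,'pics/s8c.png');crop(t,225,150,180,125,4.4,'pics/t8c.png')
E
```

```text
(no output)
```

View pics/s8c.png

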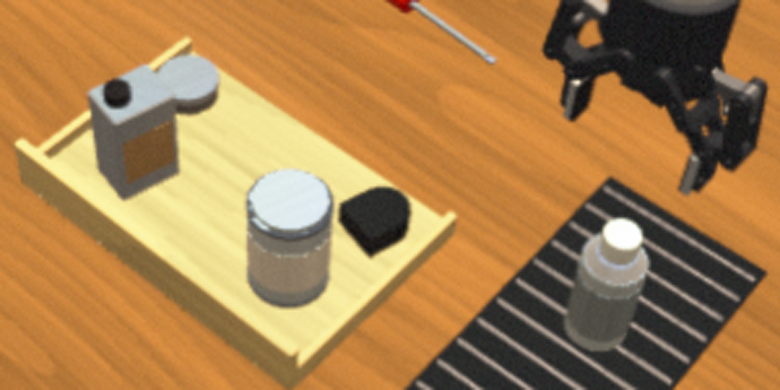

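View pics/t8c.png

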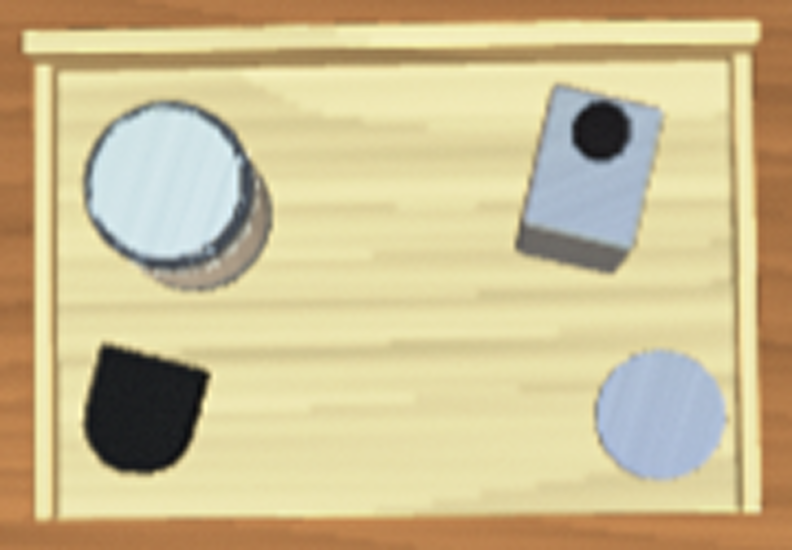

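The tin and square can are back within about 2 mm of their start positions, and the polish tin and heels haven't moved. Only the spray can is left.

>>> step_arm([
  [[0,0,0,0.04,0,0,1],[0,0,0,0,0,0,1],[0,0,0,0,0,0,1]],
])

```text
t: 39.0
eef_pos: [0.4828, 0.2953, 0.1534]
orientation: [[0.001, -0.003, -1.0], [-0.0, -1.0, 0.003], [-1.0, 0.0, -0.001]]
ft_force: [-0.2, 0.3, 0.4]
finger_gap: 0.0854
```

>>> step_arm([
  [[0,0,0,0,-0.01,0.004,1],[0,0,0,0.04,0,0,1],[0,0,0,0.04,0,0,1],[0,0,0,0.018,0,0,1],[0,0,0,0,0,0,1],[0,0,0,0,0,0,1]],
])

```text
t: 39.75
eef_pos: [0.4789, 0.3071, 0.0561]
orientation: [[0.002, -0.001, -1.0], [0.002, -1.0, 0.001], [-1.0, -0.002, -0.002]]
ft_force: [-0.1, -0.3, -0.5]
finger_gap: 0.0852
```

>>> step_arm([
  [[0,0,0,0,0,0,0.3],[0,0,0,0,0,0,0.15],[0,0,0,0,0,0,-0.1],[0,0,0,0,0,0,-0.4],[0,0,0,0,0,0,-1],[0,0,0,0,0,0,-1],[0,0,0,0,0,0,-1]],
])

```text
t: 40.62
eef_pos: [0.4784, 0.3063, 0.0558]
orientation: [[0.001, -0.002, -1.0], [0.001, -1.0, 0.002], [-1.0, -0.001, -0.001]]
ft_force: [0.1, -1.4, 5.4]
finger_gap: 0.0472
```

>>> step_arm([
  [[0,0,0,-0.02,0,0,-1],[0,0,0,-0.05,0,0,-1],[0,0,0,-0.06,0,0,-1],[0,0,0,0,0.055,-0.014,-1],[0,0,0,0,0.055,-0.014,-1],[0,0,0,0,0.055,-0.014,-1],[0,0,0,0,0.055,-0.014,-1],[0,0,0,0,0.05,-0.013,-1]],
])

```text
t: 41.62
eef_pos: [0.5462, 0.0339, 0.1846]
orientation: [[-0.001, -0.002, -1.0], [-0.0, -1.0, 0.002], [-1.0, 0.0, 0.001]]
ft_force: [0.1, 0.3, -2.4]
finger_gap: 0.047
```

>>> step_arm([
  [[0,0,0,0,0,0,-1],[0,0,0,0,0,0,-1],[0,0,0,0,0,0,-1]],
])

```text
t: 42.0
eef_pos: [0.546, 0.0381, 0.1846]
orientation: [[-0.001, 0.002, -1.0], [0.001, -1.0, -0.002], [-1.0, -0.001, 0.001]]
ft_force: [-0.5, -0.2, -1.4]
finger_gap: 0.0468
```

>>> step_arm([
  [[0,0,0,0,0.0125,-0.003,-1],[0,0,0,0.05,0,0,-1],[0,0,0,0.045,0,0,-1],[0,0,0,0.018,0,0,-1],[0,0,0,0.005,0,0,-1],[0,0,0,0,0,0,-1],[0,0,0,0,0,0,-1]],
])

```text
t: 42.88
eef_pos: [0.5508, 0.0238, 0.0682]
orientation: [[0.003, -0.001, -1.0], [0.0, -1.0, 0.001], [-1.0, -0.0, -0.003]]
ft_force: [0.5, -0.4, -2.4]
finger_gap: 0.0467
```

>>> step_arm([
  [[0,0,0,0.002,-0.0015,0.001,-1],[0,0,0,0.001,0,0,-1],[0,0,0,0.001,0,0,-1],[0,0,0,0,0,0,-1]],
])

```text
t: 43.38
eef_pos: [0.5489, 0.0253, 0.0638]
orientation: [[0.001, -0.001, -1.0], [0.0, -1.0, 0.001], [-1.0, -0.0, -0.001]]
ft_force: [-1.6, 0.7, 6.2]
finger_gap: 0.0472
```

Contact. I'll release, rise and retreat.

>>> step_arm([
  [[0,0,0,0,0,0,0.2],[0,0,0,0,0,0,0.6],[0,0,0,0,0,0,1],[0,0,0,0,0,0,1],[0,0,0,-0.03,0,0,1],[0,0,0,-0.05,0,0,1],[0,0,0,-0.05,0,0,1],[0,0,0,-0.04,0,0,1]],
])

```text
t: 44.38
eef_pos: [0.5488, 0.0252, 0.2348]
orientation: [[0.001, -0.001, -1.0], [0.0, -1.0, 0.001], [-1.0, -0.0, -0.001]]
ft_force: [0.5, -0.1, -1.1]
finger_gap: 0.0853
```

>>> step_arm([
  [[0,0,0,0,-0.055,0.01,1],[0,0,0,0,-0.055,0.01,1],[0,0,0,0,-0.055,0.01,1],[0,0,0,0,-0.055,0.01,1],[0,0,0,0,-0.055,0.01,1],[0,0,0,0,0,0,1],[0,0,0,0,0,0,1],[0,0,0,0,0,0,1]],
])

```text
t: 45.38
eef_pos: [0.4994, 0.298, 0.2326]
orientation: [[-0.0, -0.004, -1.0], [-0.001, -1.0, 0.004], [-1.0, 0.001, 0.0]]
ft_force: [0.3, -0.4, 0.1]
finger_gap: 0.085
```

```bash
python3 - <<'E'
from m import *
s=img('scene','pics/s9.png');t=img('top','pics/t9.png')
crop(s,200,130,220,180,3.5,'pics/s9c.png');crop(t,225,150,310,190,2.5,'pics/t9c.png')
t0=cv2.imread('pics/top0.png'); a=np.hstack([t0[150:275,225:405],t[150:275,225:405]]);cv2.imwrite('pics/cmp.png',cv2.resize(a,None,fx=2.2,fy=2.2,interpolation=2))
print(bot.get_obs()['eef_pos'])
E
```

```text
[0.49947877 0.2983121  0.2327685 ]
```

View pics/s9c.png

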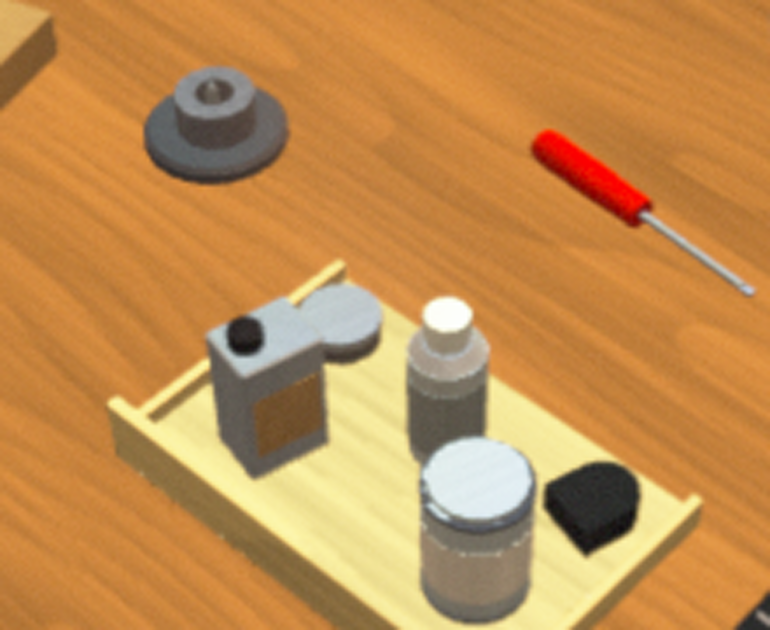

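View pics/t9c.png

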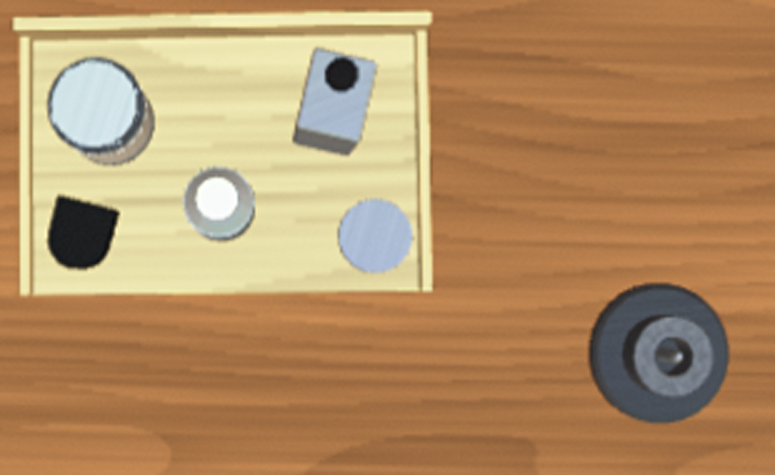

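View pics/cmp.png

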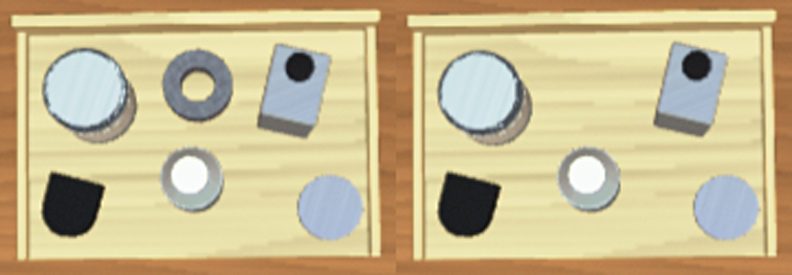

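Everything is in place, upright and matching the start picture, and the arm is clear. I'll hand the job in.

```bash
python3 -c "
from workcell import bot
print(bot.job_done())"
```

```text
the job is handed in; nothing more can be done
None
```

The job is done and handed in at about 45.5 s of the 144 s allowed; no verdict is reported at hand-in.

- **What I did:** I moved the spray can, round tin and square can to the mat, where all three stood upright together. I then laid the wheel over the stand's post and put the cans back at the spots I had picked them from.
- **Last checks, both cameras:** The wheel lies flat on the foot with the post in its bore. The three cans stand upright within about 2 mm of their start pictures. The polish tin and heels look unmoved, and the gripper is open, well above and clear of everything.
- **Forces:** The highest wrist force I read was about 17 N, when setting the square can on the mat. I only read forces at the end of each move, so a brief peak in between would not show.
- **Disagreements:**
  - The two cameras differed by 2–7 mm at the start, so I averaged them for the picks.
  - The grip on the 64 mm tin read 62 mm, but it held without slipping.

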